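Push the vial racks home in the sampler and start it

TASK

Push the row of four vial racks in the sampler's feed lane (the lane nearer the robot) along its rail, together as one row, until the front rack is against the end stop and no gaps are left. Push them gently from behind, without picking up or tipping any of them, and then press the green start key. Leave the red key, the finished racks in the other lane and everything else on the bench alone.

Things in the scene. Friction and masses are not known exactly. Their poses are not given: they have to be found in the camera images.
- sampler: fixed white rack sampler, 445 x 262 x 104 mm, placed and turned anew each time. Origin: on the bench below its middle. Own x runs along both lanes to the reader head (roughly to the robot's left, within 17 degrees), y from outlet to feed lane (roughly to the robot). Head: x 124 to 220, y -131 to 131 mm, top 104 mm up. Red and green keys on it. Lane centres: feed y +63, outlet y -63 mm
- feed_stop (a point): face of the feed lane's steel end stop (36 mm high), on the lane's centre line, at the lane floor, 22 mm above the bench; axes as the sampler. The lane runs 345 mm from here in -x, open at that end, 117 mm wide between 14 mm fences. Mid-lane guide rail: 8 mm wide, 6 mm high, 2 mm play a side in the notch under each rack. With all racks home, rack_4's rear face is 96 mm before this point
- rack_1: front rack of the row in the feed lane, nearest the stop. Orange, solid body 24 mm thick (its x, towards the stop), 110 mm long (its y, across the lane), 40 mm high; five capped vials stand out of its top, to 61 mm (white or blue caps). About 0.12 kg. Origin: centre of its underside
- rack_2: second of the row, touching rack_1 (gap under 1 mm); orange rack like rack_1, same size, origin and axes
- rack_3: third of the row, touching rack_2 (gap under 1 mm); orange rack like rack_1, same size, origin and axes
- rack_4: last of the row, farthest from the stop, touching rack_3 (gap under 1 mm), one vial place empty; orange rack like rack_1, same size, origin and axes. The one to push: mid-width on its rear (-x) face, below 40 mm. The lane behind it is free for at least 90 mm. Sliding the row takes 2 to 6 N; it stays where it is left. The stop is rigid: arrive there at under 0.05 m/s
- start_key (a joint): travel of the green start key: 0 up, 0.006 m fully down; pressed counts from 0.004 m, it takes about 4 N and springs back up
- start_key_top (a point): centre of the top of the green start key, a round key 26 mm across on the flat top of the sampler's head, on the side nearer the robot; pressed straight down
- stop_key (a joint): travel of the red stop key: 0 up, 0.006 m fully down; not to be pressed
- stop_key_top (a point): centre of the top of the red stop key, same size, 68 mm from the green one on the head's top
- outlet_1: finished rack of the same kind in the outlet lane; leave it. Origin: centre of its underside
- outlet_2: second finished rack of the same kind in the outlet lane; leave it. Origin: centre of its underside
- spare_rack: empty rack of the same kind, 40 mm high, standing on the bench to the robot's right; leave it. Origin: centre of its underside
- cryobox: red 133 x 133 mm vial box with its lid standing open, about 190 mm high, on the bench to the left; leave it. Origin: centre of its underside
- tip_box: blue pipette tip box 122 x 82 x 51 mm, on the bench to the left; leave it. Origin: centre of its underside
- wash_bottle: white wash bottle with red spout, 66 mm across, 190 mm high, on the bench to the left; leave it. Origin: centre of its underside
- marker: marker pen 122 mm long, 15 mm thick, lying on the bench to the right; leave it. Origin: on the bench under its middle
- forceps: steel forceps 135 mm long, 6 mm high, lying on the bench to the right; leave them. Origin: on the bench under their middle
Not all that is in view belongs to the job. What is shaped like the rack_3 but purple is not meant.

How it is judged (in metres and radians):
On the way, in this order (a step that is already met when the one before it is completed fails the run):
1. the four racks are home: the front one against the end stop, the others closed up behind it (x of rack_1 in the frame of sampler above 0.104 m and y of rack_1 in the frame of sampler between 0.057 and 0.069 m and z of each of rack_1, rack_2, rack_3, rack_4 in the frame of sampler below 0.025 m and angle between each of rack_1, rack_2, rack_3, rack_4's own z axis and vertical below 0.05 rad and angle between the x axis of each of rack_1, rack_2, rack_3, rack_4 and the x axis of sampler, either way round below 0.06 rad and x of rack_2 in the frame of sampler above 0.079 m and y of rack_2 in the frame of sampler between 0.057 and 0.069 m and x of rack_3 in the frame of sampler above 0.054 m and y of rack_3 in the frame of sampler between 0.057 and 0.069 m and x of rack_4 in the frame of sampler above 0.029 m and y of rack_4 in the frame of sampler between 0.057 and 0.069 m), for 0.2 s.
2. the green start key is pressed down (value of joint start_key above 0.004 m), for 0.05 s.
At the end, for the whole second after the job is handed in: All four racks upright, square and at rest in the feed lane, the front one within 4 mm of the end stop, the last within 7 mm of its place; then the green key pressed and up again; red key up; outlet racks within 10 mm, other bench things within 20 mm of where they were (all of step 1 and linear speed of each of rack_1, rack_2, rack_3, rack_4 below 0.01 m/s and value of joint each of start_key, stop_key below 0.0015 m and distance of each of outlet_1, outlet_2 from where it was at the start of the episode below 0.01 m and distance of each of spare_rack, cryobox, tip_box, wash_bottle, marker, forceps from where it was at the start of the episode below 0.02 m); the robot touches nothing.
It fails at once if a rack of the row is lifted more than 8 mm off the lane floor or tipped by more than 0.3 rad (z of any of rack_1, rack_2, rack_3, rack_4 in the frame of sampler above 0.03 m or angle between any of rack_1, rack_2, rack_3, rack_4's own z axis and vertical above 0.3 rad).
It fails at once if the row is pulled apart (gaps of more than 15 mm in all) (distance between rack_1 and rack_4 above 0.089 m).
It fails at once if the racks are rammed: more than 150 N from the fingers or on the stop, or faster than 0.25 m/s (contact force between rack_4 and the fingers above 150 N or contact force between rack_1 and sampler above 150 N or linear speed of rack_1 above 0.25 m/s).
It fails at once if the start key is pressed while the racks are not home, or the red key is pressed ((value of joint start_key above 0.004 m and not ((x of rack_1 in the frame of sampler above 0.104 m and y of rack_1 in the frame of sampler between 0.057 and 0.069 m and z of rack_1 in the frame of sampler below 0.025 m and angle between rack_1's own z axis and vertical below 0.05 rad and angle between the x axis of rack_1 and the x axis of sampler, either way round below 0.06 rad) and (x of rack_2 in the frame of sampler above 0.079 m and y of rack_2 in the frame of sampler between 0.057 and 0.069 m and z of rack_2 in the frame of sampler below 0.025 m and angle between rack_2's own z axis and vertical below 0.05 rad and angle between the x axis of rack_2 and the x axis of sampler, either way round below 0.06 rad) and (x of rack_3 in the frame of sampler above 0.054 m and y of rack_3 in the frame of sampler between 0.057 and 0.069 m and z of rack_3 in the frame of sampler below 0.025 m and angle between rack_3's own z axis and vertical below 0.05 rad and angle between the x axis of rack_3 and the x axis of sampler, either way round below 0.06 rad) and (x of rack_4 in the frame of sampler above 0.029 m and y of rack_4 in the frame of sampler between 0.057 and 0.069 m and z of rack_4 in the frame of sampler below 0.025 m and angle between rack_4's own z axis and vertical below 0.05 rad and angle between the x axis of rack_4 and the x axis of sampler, either way round below 0.06 rad))) or value of joint stop_key above 0.003 m).
It fails at once if a finished rack is moved more than 10 mm or another thing on the bench more than 20 mm (distance of any of outlet_1, outlet_2 from where it was at the start of the episode above 0.01 m or distance of any of spare_rack, cryobox, tip_box, wash_bottle, marker, forceps from where it was at the start of the episode above 0.02 m).
It also fails if it takes over 40 s, if anything falls off the work surface, if the arm or the gripper's body presses on something with over 40 N, if the wrist force passes 120 N, or if a joint passes its speed limit or range.

ROBOT

A 6-joint arm with a two-finger parallel gripper is mounted at the origin on the work surface. World frame = base frame: x ahead of the robot, y to its left, z up, the work surface at z = 0. Lengths are in m, angles in degrees, forces in N, time in s.
With the tool pointing down it reaches from about 0.4 to 0.825 m from the base axis. Payload 7 kg.
Tool frame: the origin (TCP) lies midway between the tips of the shut fingers; the grasp point (between the pads) lies 19 mm behind it; z points along the fingers, x is the direction in which the jaws open and shut, and the axes are right-handed (so a half turn about z gives the same grasp; the last joint's range is limited). The gripper opens to 88 mm and grips with 3 to 60 N. Pads are 19 mm wide; open, the fingers measure 130 mm over their backs; the gripper's body (78 mm by 193 mm) begins 47 mm behind the grasp point.
Start: joints at [-58.78, 20.546, 0.682, 0, -70.136, -16.507], TCP at [0.171, -0.653, 0.227] pointing down, gripper open.
Joint ranges: [-176.03, 176.03], [-82.01, 121.73], [-58.28, 71.71], [-173.87, 95.51], [-174.79, -0.11], [-173.66, 173.66]. Speed limits (degrees/s): [136.94, 136.94, 172.46, 180, 180, 180].

INTERFACE

Orientations are given as [roll, pitch, yaw] about the fixed x, y, z axes, in that order (R = Rz(yaw) Ry(pitch) Rx(roll)).
In Python, from plant import * gives the robot as it stands. The module is installed in compiled form; this text tells all that it offers.
- The arm moves only by the shell command python3 -m pendant 'ROWS' [OPENING]. ROWS is JSON, a list that holds one entry, the list of rows, each a list of 6 numbers: the shift along the world's x, y, z in mm, then the turn, a rotation vector about the world's x, y, z in degrees. A call has 1 to 10 rows; each row is the pose to reach, as a shift and turn from the pose commanded when the call began; what a row does not reach only later rows make up. A row lasts 1/8 s, in which the tool goes at most 62.5 mm and 10.7 degrees, less where a joint would pass 70% of its speed; a pose out of reach is approached as far as the arm can. A call with a gripper value outside its range is refused whole. OPENING is the closure, from -1 (fully open) to 1 (shut), set as the call begins (- or left out, the last holds). The fingers move at their own pace and stop on an object; the grip force is fixed at half the most. Time passes only in rows, so rows that repeat a pose let the fingers close. It gives the time, the measured TCP pose, the force and the opening at its end, in the units of the state.
- get_obs(): the state, without advancing time (a new reading comes with each control period).
- snapshot(name): name is "scene" or "top"; returns a dict with "pixels" (400x640x3 uint8, red, green, blue), "depth" (400x640 float32, m along the optical axis (not along the pixel's ray), 0 where there is no reading), "fx", "fy", "cx", "cy" (pixels), "dist" ([k1, k2, p1, p2, k3] as OpenCV has them; the pictures are not rectified), "pose" (4x4, takes a point from camera to world coordinates). Camera axes: x right, y down, z forward; pixel columns grow to the right and rows downward; lengths in m; the calibration is good to about 2 mm. A picture is of the moment at which its call begins.
- close_job(): hands the job in, once; it reports no verdict.
The state is a dict: "clock": time; "joint_pos": joint angles; "qvel": joint speeds; "tau": joint torques, N m; "tool_pos": TCP position; "orientation": TCP orientation; "force": force on the tool from outside, world axes, zero at the start; "moment": the same for the moment, N m; "opening": finger opening in m.
Only numpy, scipy, OpenCV 4.12 (cv2) and the standard library are available. Lean on these libraries where they do the work, as an engineer would, in place of code of your own. Each camera call takes 0.05 s, during which the arm holds its last target. There are 200 camera calls.

## Working session

There is one attempt and no reset: what is moved stays moved. The work goes in short steps, Python scripts to look and compute and a shell command to move; the robot and the scene stay as the last step left them, time stands still between calls to the robot, and variables do not carry over. Pictures are saved under pics/ and viewed, about 8 in all and at most 12, crops included, and the job is handed in when it is done.

```bash
mkdir -p pics; cat > h.py <<'E'
from plant import *
import numpy as np, cv2
def snap(n,f=None):
    s=snapshot(n)
    if f: cv2.imwrite('pics/'+f,s['pixels'][:,:,::-1])
    return s
def cloud(s):
    K=np.array([[s['fx'],0,s['cx']],[0,s['fy'],s['cy']],[0,0,1]])
    u,v=np.meshgrid(np.arange(640.),np.arange(400.))
    p=cv2.undistortPoints(np.stack([u,v],-1).reshape(-1,1,2),K,np.array(s['dist'])).reshape(400,640,2)
    d=s['depth']; P=np.dstack([p*d[...,None],d])
    T=np.array(s['pose']); return P@T[:3,:3].T+T[:3,3]
E
python3 - <<'E'
from h import *
for n in('top','scene'):
    s=snap(n,n+'1.png'); print(n,np.round(s['pose'],3).tolist(),s['fx'])
o=get_obs();print(o)
E
```

```text
top [[0.006, -0.994, 0.11, 0.332], [-1.0, -0.009, -0.02, 0.014], [0.021, -0.109, -0.994, 1.76], [0.0, 0.0, 0.0, 1.0]] 506.556919352604
scene [[-0.537, 0.561, -0.63, 1.236], [0.843, 0.354, -0.404, 0.457], [-0.004, -0.748, -0.663, 0.853], [0.0, 0.0, 0.0, 1.0]] 397.2787966939815
{'clock': 0.1, 'joint_pos': array([-5.87803456e+01,  2.05863969e+01,  6.40684757e-01, -1.61766312e-02,
       -7.01337252e+01, -1.65074728e+01]), 'qvel': array([-0.13224131, -0.10808298,  0.10881965,  0.10407768,  0.03776727,
        0.02575459]), 'tau': array([ 8.60706477e-04, -5.84168351e+01,  2.93750721e+01,  7.01558501e+00,
        1.01112068e-02, -5.06882736e-05]), 'tool_pos': array([ 0.17130199, -0.65248206,  0.22574443]), 'orientation': array([-1.79992008e+02, -8.04845359e-02,  1.04706668e+02]), 'force': array([-0.52041769, -0.1816814 , -0.1232146 ]), 'moment': array([-0.03492206,  0.01446598,  0.00253951]), 'opening': 0.08772348500993263}
```

View pics/top1.png

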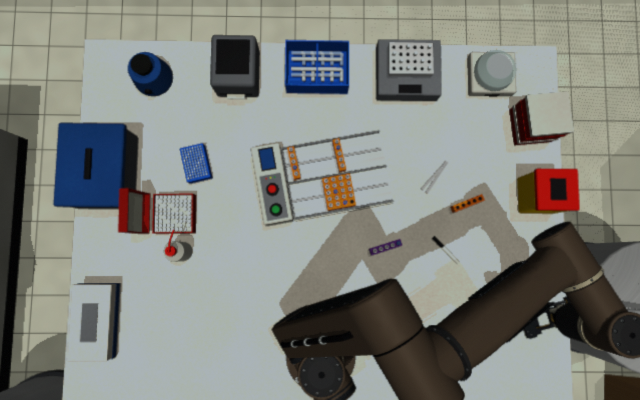

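View pics/scene1.png

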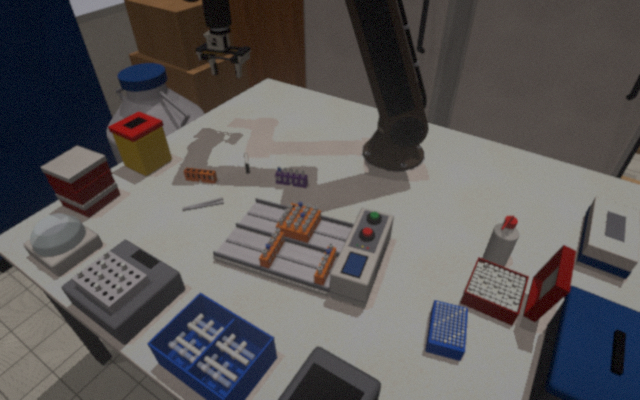

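The top view shows the sampler's head at px (255–288, 143–224), with the green key at (276,209) and the red key at (272,188). The feed row is at about (325–355, 172–210), with free lane to its right. Next I measure these.

```bash
cat > m.py <<'E'
from h import *
def meas(n,verbose=True):
    s=snap(n); P=cloud(s); hsv=cv2.cvtColor(s['pixels'],cv2.COLOR_RGB2HSV).astype(int); H,S,V=hsv[...,0],hsv[...,1],hsv[...,2]
    reg=(P[...,0]>.35)&(P[...,0]<.95)&(P[...,1]>-.3)&(P[...,1]<.35)&(s['depth']>0)
    out={}
    for nm,c in(('green',(H>45)&(H<85)),('red',((H<6)|(H>174)))):
        m=reg&c&(S>130)&(V>60)&(abs(P[...,2]-.11)<.012)&(P[...,1]<.25)
        k,l,st,ce=cv2.connectedComponentsWithStats(m.astype(np.uint8)); 
        i=1+np.argmax(st[1:,4]); out[nm]=np.median(P[l==i],0); out[nm+'n']=st[i,4]
    head=reg&(abs(P[...,2]-.104)<.006)&(S<110)
    k,l,st,ce=cv2.connectedComponentsWithStats(head.astype(np.uint8)); i=1+np.argmax(st[1:,4])
    hp=P[l==i]; 
    out['head']=cv2.minAreaRect((hp[:,:2]*1000).astype(np.float32)); out['hz']=np.median(hp[:,2])
    org=reg&(H>=6)&(H<22)&(S>130)&(P[...,2]>.03)
    out['org']=P[org]
    return out
E
python3 - <<'E'
from m import *
for n in('top','scene'):
    o=meas(n); print(n,{k:np.round(v,3).tolist() if isinstance(v,np.ndarray) else v for k,v in o.items() if k!='org'})
    d=o['green']-o['red']; # direction roughly +y sampler
    yaw=np.degrees(np.arctan2(d[1],d[0]))-90; print('yaw by keys',yaw)
    (cx,cy),(w,h),a=o['head']; 
    # long axis direction toward robot
    b=cv2.boxPoints(o['head']); e=b[1]-b[0]; e2=b[2]-b[1]; L=e if np.hypot(*e)>np.hypot(*e2) else e2
    if L@d[:2]<0: L=-L
    L=L/np.hypot(*L); X=np.array([L[1],-L[0]]); 
    print('yaw head',np.degrees(np.arctan2(X[1],X[0])))
    org0=np.array([cx,cy])/1000-.172*X; print('sampler origin',org0)
    q=o['org']; f=q[:,:2]-org0; sx,sy=f@X,f@L
    fm=(sy>0)&(sy<.125)&(sx<.13)&(sx>-.23)
    print('feed row x,y,z pct',[np.round(np.percentile(v[fm],[1,5,50,95,99]),3) for v in(sx,sy,q[:,2])],fm.sum())
    for nm in('green','red'): g=o[nm][:2]-org0; print(nm,g@X,g@L)
E
```

```text
top {'green': [0.474, 0.154, 0.121], 'greenn': np.int32(4), 'red': [0.555, 0.157, 0.115], 'redn': np.int32(6), 'head': ((565.499267578125, 169.00938415527344), (260.9096374511719, 96.83863830566406), 10.54697322845459), 'hz': np.float64(0.10423440945929197)}
yaw by keys -267.4890157555826
yaw head 100.54697
sampler origin [ 5.96982415e-01 -8.47164392e-05]
feed row x,y,z pct [array([-0.092, -0.088, -0.046, -0.   ,  0.002]), array([0.001, 0.009, 0.066, 0.113, 0.115]), array([0.039, 0.054, 0.062, 0.071, 0.082])] 642
green 0.17355943624726528 0.09234863764609458
red 0.16229160598880576 0.012537630516485758Traceback (most recent call last):
  File "<stdin>", line 3, in <module>
  File "m.py", line 9, in meas
    i=1+np.argmax(st[1:,4]); out[nm]=np.median(P[l==i],0); out[nm+'n']=st[i,4]
        ~~~~~~~~~^^^^^^^^^^
    return _wrapfunc(a, 'argmax', axis=axis, out=out, **kwds)
    return bound(*args, **kwds)
ValueError: attempt to get argmax of an empty sequence
```

```bash
python3 - <<'E'
from h import *
X=np.array([np.cos(np.radians(100.55)),np.sin(np.radians(100.55))]);Y=np.array([-X[1],X[0]])
O=np.array([.597,0.])
for n in('top','scene'):
    s=snap(n);P=cloud(s);hsv=cv2.cvtColor(s['pixels'],cv2.COLOR_RGB2HSV).astype(int);H,S,V=[hsv[...,i] for i in range(3)]
    T=np.array(s['pose']);f=P[...,:2]-O; sx,sy=f@X,f@Y
    inh=(sx>.12)&(sx<.225)&(sy>-.13)&(sy<.13)
    for nm,c in(('green',(H>45)&(H<90)),('red',((H<8)|(H>172)))):
        m=inh&c&(S>100)&(V>40); v,u=np.nonzero(m)
        C=T[:3,3]; d=P[m]-C; q=C+d*((.112-C[2])/d[:,2])[:,None]   # rays onto plane z=.112
        c2=(q[:,:2].min(0)+q[:,:2].max(0))/2
        print(n,nm,m.sum(),'z',np.percentile(P[m][:,2],[10,50,90]).round(3),'med',np.median(q,0).round(4),'mid',c2.round(4),'sampler',((c2-O)@X).round(4),((c2-O)@Y).round(4))
    # head in this view
    hd=(abs(P[...,2]-.104)<.005)&(sx>.08)&(sx<.26)&(abs(sy)<.17)&(S<110)
    print(cv2.minAreaRect((P[hd][:,:2]*1000).astype(np.float32)))
    og=(H>=6)&(H<22)&(S>120)&(sy>0.0)&(sy<.125)&(sx<.13)&(sx>-.23)&(P[...,2]>.03)&(P[...,2]<.075)
    print('row x',np.percentile(sx[og],[1,4,50,96,99]).round(4),'y',np.percentile(sy[og],[1,4,96,99]).round(4),'z',np.percentile(P[og][:,2],[5,50,95]))
# crop for view
s=snapshot('scene');cv2.imwrite('pics/crop.png',cv2.resize(s['pixels'][185:310,200:410,::-1],None,fx=3.5,fy=3.5,interpolation=cv2.INTER_CUBIC))
E
```

```text
top green 64 z [0.114 0.124 0.129] med [0.4801 0.1528 0.112 ] mid [0.5263 0.1528] sampler 0.1632 0.0416
top red 75 z [0.114 0.123 0.13 ] med [0.549  0.1641 0.112 ] mid [0.5572 0.169 ] sampler 0.1735 0.0082
((566.6428833007812, 169.24679565429688), (261.50787353515625, 95.85421752929688), 10.91834831237793)
row x [-0.0925 -0.0903 -0.0457  0.0001  0.0021] y [0.001  0.0071 0.1141 0.1151] z [0.05265581 0.06186619 0.06993398]
scene green 38 z [0.124 0.126 0.129] med [0.4744 0.1448 0.112 ] mid [0.4739 0.1446] sampler 0.1647 0.0945
scene red 85 z [0.117 0.125 0.128] med [0.5431 0.1588 0.112 ] mid [0.5603 0.166 ] sampler 0.1699 0.0057
((573.2339477539062, 165.04168701171875), (265.04779052734375, 96.79360961914062), 10.906514167785645)
row x [-0.0913 -0.0829 -0.0305 -0.0016 -0.0011] y [1.000e-04 3.000e-04 1.022e-01 1.079e-01] z [0.03508639 0.06213851 0.0661563 ]
```

View pics/crop.png

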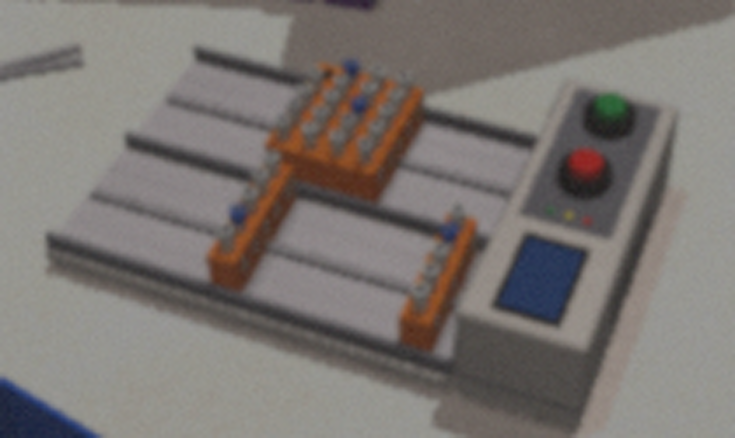

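The crop shows the row of four touching, well behind the stop. The green key is at about (610,108) in the crop, nearer the robot, and the red key at (585,165). Measured: sampler yaw about 100.8°, origin about (0.598, 0.000), row rear face at sampler x ≈ −0.0915, so about 115 mm of push. I'll shut the gripper and go above the lane behind rack_4.

```bash
python3 -m pendant '[[[32,43,0,0,0,8.6],[65,86,0,0,0,17.2],[97,128,0,0,0,25.8],[130,171,0,0,0,34.4],[162,214,0,0,0,43],[195,257,0,0,0,51.6],[227,299,0,0,0,60.2],[260,342,0,0,0,68.8],[292,385,0,0,0,77.4],[325,428,0,0,0,86.1]]]' 1
python3 -m pendant '[[[32,42,0,0,0,0],[65,85,0,0,0,0],[65,85,0,0,0,0],[65,85,0,0,0,0]]]'
python3 - <<'E'
from h import *
o=get_obs();print(o['tool_pos'],o['orientation'],o['opening'],o['joint_pos'])
s=snap('scene','s2.png');cv2.imwrite('pics/crop2.png',cv2.resize(s['pixels'][100:320,170:430,::-1],None,fx=3,fy=2.7,interpolation=cv2.INTER_CUBIC))
E
```

```text
clock: 1.6
tool_pos: [0.4973, -0.2233, 0.2269]
orientation: [-180.0, 0.0, -168.9]
force: [1.0, -0.6, -0.4]
opening: 0.0007
clock: 2.1
tool_pos: [0.5612, -0.1397, 0.2263]
orientation: [180.0, -0.0, -169.1]
force: [0.5, -0.6, -0.8]
opening: 0.0003
[ 0.56120087 -0.13966698  0.22634237] [ 1.79996984e+02 -3.71219297e-02 -1.69141141e+02] 0.00034235013654309617 [ 5.39398451e+00  1.15307605e+01 -1.18367828e+01  5.80337010e-04
 -6.66696971e+01  5.46464347e+00]
```

View pics/crop2.png

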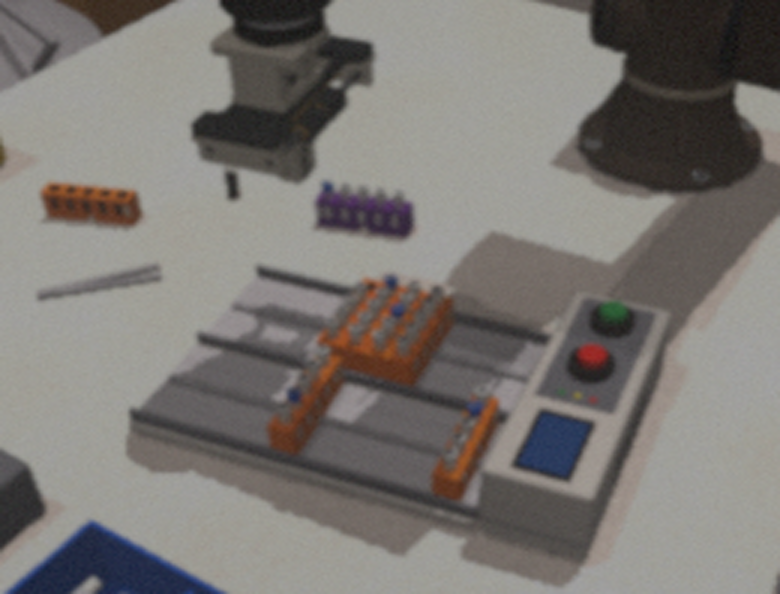

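The gripper is shut and above the lane behind rack_4, with its long axis across the lane. The lane below it is free. Next I descend in two stages.

```bash
python3 -m pendant '[[[0,0,-40,0,0,0],[0,0,-80,0,0,0],[0,0,-120,0,0,0],[0,0,-120,0,0,0]]]'
python3 -m pendant '[[[0,0,-20,0,0,0],[0,0,-40,0,0,0],[0,0,-55,0,0,0],[0,0,-65,0,0,0],[0,0,-65,0,0,0]]]'
python3 - <<'E'
from h import *
s=snap('scene','s3.png');cv2.imwrite('pics/crop3.png',cv2.resize(s['pixels'][140:320,200:430,::-1],None,fx=3.2,fy=3.2,interpolation=cv2.INTER_CUBIC))
E
```

```text
clock: 2.65
tool_pos: [0.5586, -0.1409, 0.1042]
orientation: [179.9, -0.3, -169.3]
force: [-0.2, -0.2, 0.7]
opening: 0.0004
clock: 3.28
tool_pos: [0.5612, -0.14, 0.0415]
orientation: [180.0, -0.0, -169.2]
force: [0.0, -1.0, 0.1]
opening: 0.0007
```

View pics/crop3.png

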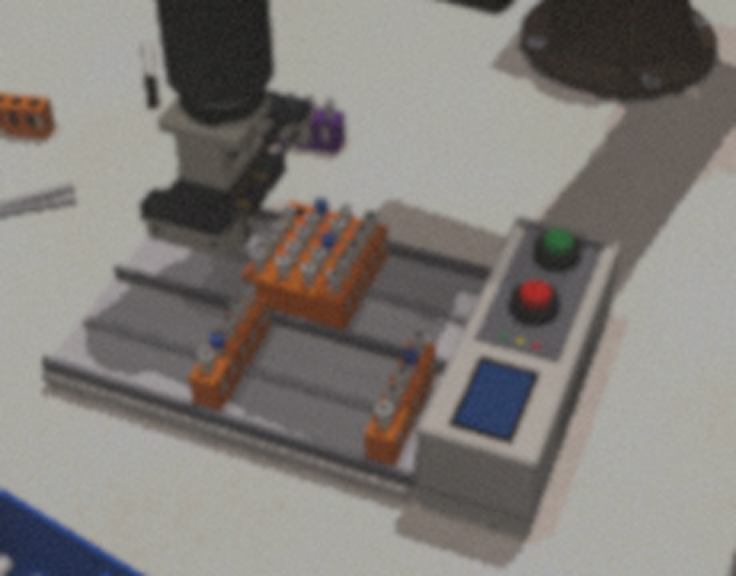

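The gripper is down in the free lane behind rack_4, clear of the racks and the outlet lane. Next is a gentle push along (−0.187, 0.982) at about 0.035 m/s.

```bash
python3 -m pendant '[[[-0.8,4,0,0,0,0],[-1.5,8,0,0,0,0],[-2.3,12,0,0,0,0],[-3.0,16,0,0,0,0],[-3.8,20,0,0,0,0],[-4.6,24,0,0,0,0],[-5.3,28,0,0,0,0],[-6.1,32,0,0,0,0],[-6.9,36,0,0,0,0],[-7.6,40,0,0,0,0]]]'
python3 -m pendant '[[[-0.8,4,0,0,0,0],[-1.5,8,0,0,0,0],[-2.3,12,0,0,0,0],[-3.0,16,0,0,0,0],[-3.8,20,0,0,0,0],[-4.6,24,0,0,0,0],[-5.3,28,0,0,0,0],[-6.1,32,0,0,0,0],[-6.9,36,0,0,0,0],[-7.6,40,0,0,0,0]]]'
python3 - <<'E'
from h import *
s=snap('scene','s4.png');cv2.imwrite('pics/crop4.png',cv2.resize(s['pixels'][140:320,200:430,::-1],None,fx=3.2,fy=3.2,interpolation=cv2.INTER_CUBIC))
print(get_obs()['force'])
E
```

```text
clock: 4.58
tool_pos: [0.5538, -0.0997, 0.0416]
orientation: [-180.0, -0.0, -169.2]
force: [0.4, -3.7, 0.1]
opening: 0.0002
clock: 5.82
tool_pos: [0.5461, -0.0596, 0.0416]
orientation: [-180.0, -0.0, -169.2]
force: [0.6, -4.6, 1.1]
opening: 0.0004
[-0.28798579 -1.80633801  2.28684979]
```

View pics/crop4.png

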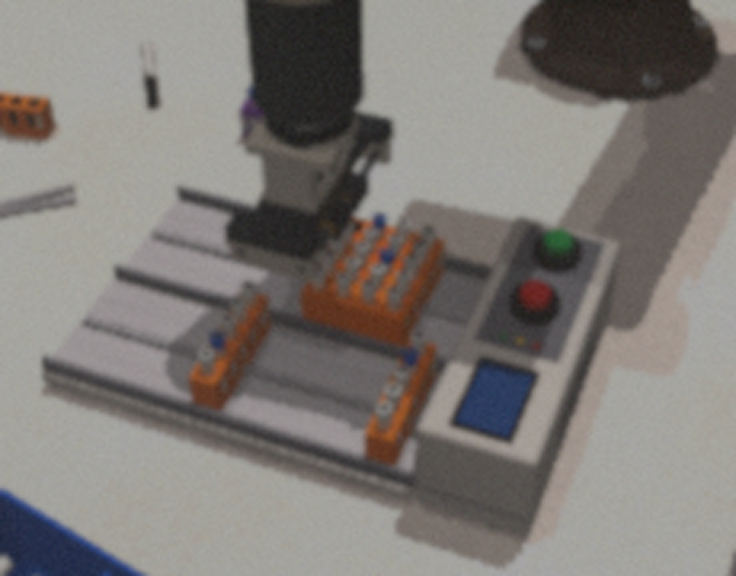

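The row slides squarely together with about 4 N. About 63 mm remain, so I push 50 more and then creep to the stop.

```bash
python3 -m pendant '[[[-1,5,0,0,0,0],[-1.9,10,0,0,0,0],[-2.9,15,0,0,0,0],[-3.8,20,0,0,0,0],[-4.8,25,0,0,0,0],[-5.7,30,0,0,0,0],[-6.7,35,0,0,0,0],[-7.6,40,0,0,0,0],[-8.6,45,0,0,0,0],[-9.5,50,0,0,0,0]]]'
python3 -m pendant '[[[-0.4,2,0,0,0,0],[-0.8,4,0,0,0,0],[-1.0,5.5,0,0,0,0],[-1.3,7,0,0,0,0],[-1.5,8,0,0,0,0],[-1.7,9,0,0,0,0]]]'
```

```text
clock: 7.12
tool_pos: [0.5366, -0.0095, 0.0416]
orientation: [-180.0, -0.0, -169.2]
force: [1.6, -5.1, 0.5]
opening: 0.0002
clock: 7.88
tool_pos: [0.5353, -0.0016, 0.0416]
orientation: [-179.9, -0.0, -169.2]
force: [4.8, -14.6, -1.3]
opening: 0.0001
```

The force has risen to 15 N and the tool lags its target, so the front rack seems to be at the stop. I'll confirm with a small extra push.

```bash
python3 -m pendant '[[[-0.1,0.5,0,0,0,0],[-0.2,1,0,0,0,0],[-0.2,1,0,0,0,0]]]'
python3 - <<'E'
from h import *
s=snap('scene','s5.png');cv2.imwrite('pics/crop5.png',cv2.resize(s['pixels'][160:300,240:420,::-1],None,fx=4,fy=4,interpolation=cv2.INTER_CUBIC))
E
```

```text
clock: 8.25
tool_pos: [0.5353, -0.0015, 0.0416]
orientation: [-179.9, -0.0, -169.2]
force: [5.9, -16.8, -1.0]
opening: 0.0003
```

View pics/crop5.png

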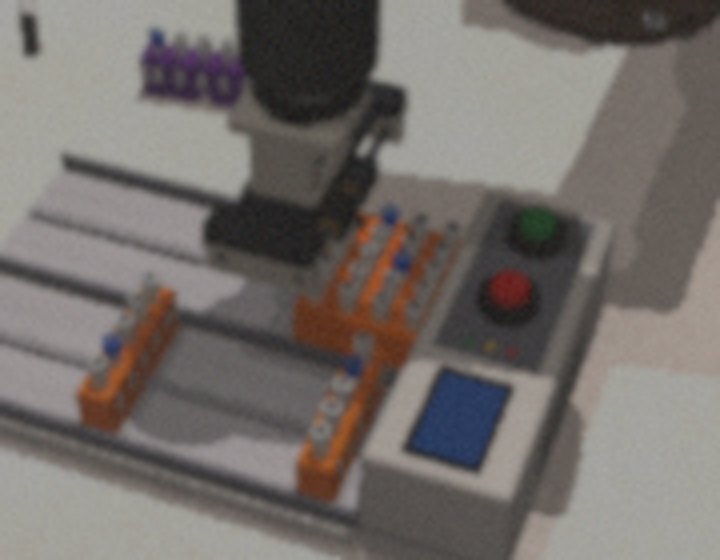

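The row is closed up and right at the head. The tool reads about 4 mm short of my estimate, so I'll press a little harder to rule out a jam.

```bash
python3 -m pendant '[[[-0.2,1,0,0,0,0],[-0.4,2,0,0,0,0],[-0.6,3,0,0,0,0],[-0.7,4,0,0,0,0],[-0.7,4,0,0,0,0],[-0.7,4,0,0,0,0]]]'
```

```text
clock: 9.05
tool_pos: [0.5352, -0.0012, 0.042]
orientation: [-179.6, -0.1, -169.2]
force: [14.4, -41.2, -3.2]
opening: 0.0
```

41 N and no movement, so it is firmly against the stop. I back off, rise, then check the row's position.

```bash
python3 -m pendant '[[[0.6,-3,0,0,0,0],[1.1,-6,0,0,0,0],[2.3,-12,0,0,0,0],[3.8,-20,0,0,0,0],[6.1,-32,0,0,0,0],[8.6,-45,0,0,0,0],[8.6,-45,0,0,0,0]]]'
python3 -m pendant '[[[0,0,40,0,0,0],[0,0,80,0,0,0],[0,0,120,0,0,0],[0,0,140,0,0,0],[15,-50,140,0,0,0],[25,-100,140,0,0,0],[25,-150,140,0,0,0],[25,-200,140,0,0,0],[25,-200,140,0,0,0]]]'
python3 - <<'E'
from h import *
X=np.array([np.cos(np.radians(100.8)),np.sin(np.radians(100.8))]);Y=np.array([-X[1],X[0]]);O=np.array([.5982,.0002])
for n in('top','scene'):
    s=snap(n,n+'6.png');P=cloud(s);hsv=cv2.cvtColor(s['pixels'],cv2.COLOR_RGB2HSV).astype(int);H,S,V=[hsv[...,i] for i in range(3)]
    f=P[...,:2]-O; sx,sy=f@X,f@Y
    for a,b in((0,.125),(-.125,0)):
        og=(H>=5)&(H<22)&(S>120)&(sy>a)&(sy<b)&(sx<.14)&(sx>-.23)&(P[...,2]>.03)&(P[...,2]<.08)
        print(n,'x',np.percentile(sx[og],[1,4,50,96,99]).round(4),'y',np.percentile(sy[og],[1,4,96,99]).round(4),og.sum())
    if n=='top': a=s['pixels'][125:240,240:400,::-1];cv2.imwrite('pics/crop6.png',cv2.resize(a,None,fx=4.8,fy=4.8,interpolation=cv2.INTER_CUBIC))
print(get_obs()['joint_pos'].round(1))
E
```

```text
clock: 9.93
tool_pos: [0.5428, -0.0419, 0.0415]
orientation: [180.0, -0.0, -169.3]
force: [-1.2, -0.5, 1.1]
opening: 0.0008
clock: 11.05
tool_pos: [0.5671, -0.2439, 0.1809]
orientation: [180.0, -0.1, -169.4]
force: [-0.7, 0.5, -0.1]
opening: 0.0004
top x [0.025  0.0279 0.0723 0.1173 0.1194] y [0.0011 0.0077 0.1155 0.1165] 659
top x [0.0759 0.0764 0.0864 0.098  0.0993] y [-0.1202 -0.1153 -0.0093 -0.0081] 138
scene x [0.0225 0.0265 0.0614 0.0977 0.103 ] y [0.0002 0.0006 0.1021 0.1074] 454
scene x [-0.0806 -0.0768  0.0244  0.0958  0.0966] y [-0.1245 -0.1241 -0.0188 -0.0003] 491
[ -4.9  17.  -10.7  -0.  -62.4  15.7]
```

View pics/crop6.png

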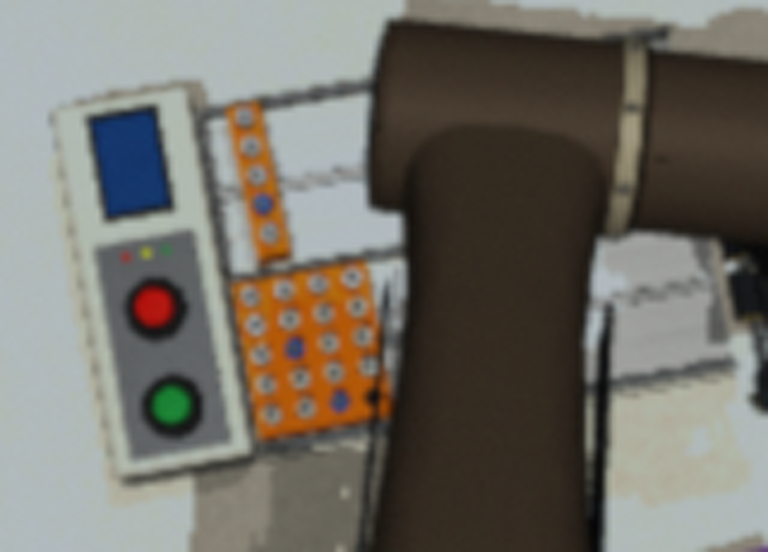

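The row's rear face is at sampler x ≈ 0.0245 (home is 0.024). All four racks are closed up and square, with the front rack at the head and the outlet racks unmoved. Green key is at crop (172,406), world about (0.479, 0.152), top z ≈ 0.124. Now I go above it.

```bash
python3 -m pendant '[[[-10,45,0,0,0,0],[-20,90,0,0,0,0],[-30,135,0,0,0,0],[-40,180,0,0,0,0],[-50,225,0,0,0,0],[-60,270,0,0,0,0],[-70,315,0,0,0,0],[-80,360,0,0,0,0],[-88,396,0,0,0,0],[-88,396,0,0,0,0]]]'
python3 -m pendant '[[[0,0,-15,0,0,0],[0,0,-30,0,0,0],[0,0,-38,0,0,0],[0,0,-38,0,0,0]]]'
python3 - <<'E'
from h import *
s=snap('scene');cv2.imwrite('pics/crop7.png',cv2.resize(s['pixels'][140:290,290:430,::-1],None,fx=4,fy=4,interpolation=cv2.INTER_CUBIC))
E
```

```text
clock: 12.4
tool_pos: [0.4788, 0.1581, 0.1819]
orientation: [180.0, 0.0, -168.9]
force: [0.2, -0.3, -0.4]
opening: 0.0005
clock: 12.9
tool_pos: [0.4794, 0.1543, 0.1425]
orientation: [-179.9, -0.1, -169.2]
force: [0.1, -0.0, 1.1]
opening: 0.0002
```

View pics/crop7.png

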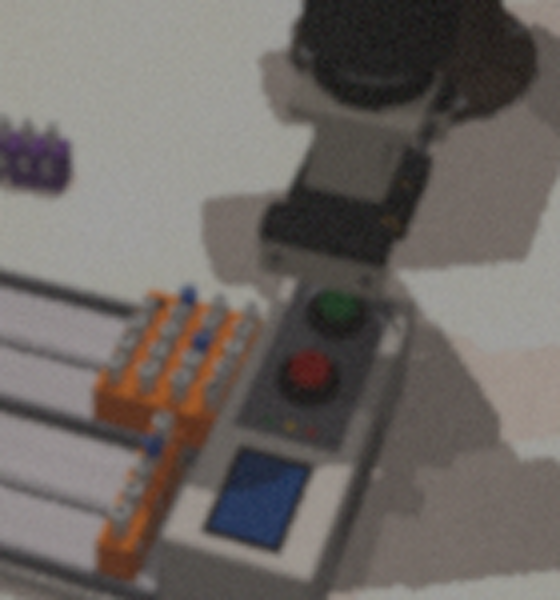

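The fingers are above the green key at (337,305) and well clear of the red key at (308,372). I press in small steps and watch the force.

```bash
python3 -m pendant '[[[0,-1,-5,0,0,0],[0,-2,-10,0,0,0],[0,-2,-14,0,0,0],[0,-2,-17,0,0,0],[0,-2,-17,0,0,0]]]'
python3 -m pendant '[[[0,0,-1,0,0,0],[0,0,-2,0,0,0],[0,0,-3,0,0,0],[0,0,-3,0,0,0]]]'
```

```text
clock: 13.58
tool_pos: [0.4797, 0.1532, 0.1264]
orientation: [-180.0, -0.0, -169.2]
force: [0.5, 0.3, 0.1]
opening: 0.0002
clock: 14.08
tool_pos: [0.4798, 0.1532, 0.1236]
orientation: [180.0, 0.0, -169.2]
force: [-0.7, -0.7, 2.6]
opening: 0.0007
```

```bash
python3 -m pendant '[[[0,0,-1,0,0,0],[0,0,-2,0,0,0],[0,0,-2,0,0,0]]]'
python3 -m pendant '[[[0,0,-1,0,0,0],[0,0,-2,0,0,0],[0,0,-2,0,0,0]]]'
python3 -m pendant '[[[0,0,-1,0,0,0],[0,0,-2,0,0,0],[0,0,-2,0,0,0]]]'
```

```text
clock: 14.45
tool_pos: [0.4798, 0.1532, 0.1216]
orientation: [-180.0, 0.0, -169.2]
force: [-0.7, -0.7, 3.6]
opening: 0.0007
clock: 14.82
tool_pos: [0.4798, 0.1532, 0.1202]
orientation: [-180.0, 0.0, -169.2]
force: [-3.4, -0.3, 9.9]
opening: 0.0007
clock: 15.2
tool_pos: [0.4799, 0.1532, 0.1198]
orientation: [-180.0, 0.1, -169.1]
force: [-10.0, -0.8, 26.3]
opening: 0.0003
```

Spring force 2.6 then 3.6 N, then a hard bottom at z = 0.120. That fits about 6 mm of travel from z ≈ 0.126. I lift off, retreat and check.

```bash
python3 -m pendant '[[[0,0,5,0,0,0],[0,0,15,0,0,0],[0,0,40,0,0,0],[0,0,80,0,0,0],[0,-40,80,0,0,0],[0,-90,80,0,0,0],[5,-140,80,0,0,0],[10,-190,80,0,0,0],[15,-240,80,0,0,0],[20,-290,80,0,0,0]]]'
python3 -m pendant '[[[0,-50,0,0,0,0],[0,-100,0,0,0,0],[0,-100,0,0,0,0],[0,-100,0,0,0,0]]]'
python3 - <<'E'
from h import *
X=np.array([np.cos(np.radians(100.8)),np.sin(np.radians(100.8))]);Y=np.array([-X[1],X[0]]);O=np.array([.5982,.0002])
zs=[];out=[]
for n in ('top','scene'):
  for i in range(8):
    s=snap(n);P=cloud(s);hsv=cv2.cvtColor(s['pixels'],cv2.COLOR_RGB2HSV).astype(int);H,S,V=[hsv[...,j] for j in range(3)]
    f=P[...,:2]-O; sx,sy=f@X,f@Y
    inh=(sx>.12)&(sx<.225)&(abs(sy)<.13)
    hd=inh&(S<60)&(abs(P[...,2]-.104)<.006)
    g=inh&(H>45)&(H<90)&(S>120)&(sy>.06); r=inh&((H<8)|(H>172))&(S>120)&(sy>-.02)&(sy<.05)
    og=(H>=5)&(H<22)&(S>120)&(sy>0)&(sy<.125)&(sx<.14)&(sx>-.23)&(P[...,2]>.03)&(P[...,2]<.08)
    zs.append([np.median(P[m][:,2]) for m in(hd,g,r)]);out.append(np.percentile(sx[og],[1,99]))
  print(n,'z head,green,red',np.mean(zs,0).round(4),'row',np.mean(out,0).round(4));zs=[];out=[]
o=get_obs();print(o['clock'],o['tool_pos'],o['force'])
s=snap('scene','s8.png')
E
```

```text
clock: 16.45
tool_pos: [0.4996, -0.1385, 0.1976]
orientation: [180.0, -0.0, -169.2]
force: [1.1, 0.7, -0.3]
opening: 0.0008
clock: 16.95
tool_pos: [0.4994, -0.2369, 0.1972]
orientation: [180.0, -0.0, -169.3]
force: [0.4, 0.8, 0.4]
opening: 0.0002
top z head,green,red [0.1041 0.1247 0.1232] row [0.0263 0.1195]
scene z head,green,red [0.1056 0.1272 0.1262] row [0.0227 0.1031]
17.75 [ 0.49970656 -0.23687104  0.19755114] [ 0.46440912 -0.41684182 -0.02306359]
```

View pics/s8.png

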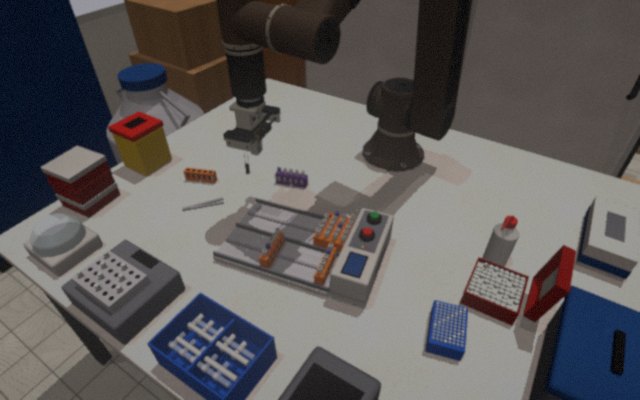

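The racks are home, the keys are up (green top z ≈ 0.125), the robot is clear, and the bench is unchanged. Handing in.

```bash
python3 -c "
from plant import *
print(close_job())"
```

```text
the job is handed in; nothing more can be done
None
```

I pushed the four racks home as one row, pressed the green start key, withdrew the arm and handed the job in. The robot's clock was at about 18 s of the 40 s allowed; hand-in reported no verdict.

- **Push:** I pushed with the closed fingers at about 0.03–0.04 m/s and slowed to a creep before the stop. The force was 4–5 N while sliding. It rose to 41 N against the stop with no further movement.
- **Row position:** In the top view the row spans sampler x ≈ 0.025 to 0.1195 m, where home is 0.024 to 0.120 m. It looks square and closed up. The scene camera gives the same rear face, about 0.023 m. Its reading of the front edge, 0.103 m, is unreliable because the caps hide that edge.
- **Disagreement:** The tool position at the stop read about 4 mm short of my estimate. I put this down to finger thickness and calibration, because the hard stop and the cameras both say home.
- **Green key:** It gave 2.6 then 3.6 N of spring force and bottomed hard at z ≈ 0.120 m. Its top now reads about 0.125–0.127 m, so the travel was roughly 5–6 mm, against the 4 mm that counts as pressed. This is inferred from force and height, since the key joint itself cannot be read.
- **Everything else:** The red key was not approached and is up. The outlet racks and bench items look unmoved in the last picture; I checked those by eye only, without measuring. The robot is clear of everything.

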